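# Lay a gift carton down on the labelling mat

## Task

Without picking it up, push the standing red gift carton low down on its white-panelled side so that it slides upright along the grey mat until its leading bottom edge stands just past the near line of the green outline, and let it stand there a moment. Then push it near its top so that it topples forward and comes to rest flat inside the green outline, white panel up, ready for its label. Leave the hen, the little tree and the cup beside the mat undisturbed.

Things in the scene. Friction and masses are not known exactly. Their poses are not given: they have to be found in the camera images.
- mat: Flat grey mat fixed to the counter, 430 x 190 mm, 3 mm thick (top at z = 0.003). Its +x axis is the way the carton must slide and fall. Origin at counter level on the mat's long centre line, 145 mm from its rear (-x) end. The green outline is painted on it, from x = 0.075 (outer edge of the near line) to x = 0.255, and y = -0.075 to 0.075 in the mat's frame.
- outline (a point): centre of the green outline on the mat: (165, 0, 3) mm in the mat's frame, same axes. The painted lines are 7 mm wide without height; outer size 180 mm along x, 150 mm along y.
- carton: Loose red rigid gift carton, gold band, 60 mm deep (x) x 90 wide (y) x 120 tall (z), 0.2 to 0.4 kg. Origin: centre of its underside. White panel on its -x face; the +x face leads towards the outline. Starts upright on the mat, up to 0.2 rad askew, 25 to 80 mm short of the near line. Pushed within 30 mm of its foot it slides; pushed above 85 mm it tips about its leading foot and falls once past 0.46 rad.
- foot_left (a point): bottom corner of the carton's leading (+x) face, +y side: (30, 45, 0) mm in the carton's frame
- foot_right (a point): bottom corner of the carton's leading face, -y side: (30, -45, 0) mm in the carton's frame
- head_left (a point): top corner of the carton's leading face, +y side: (30, 45, 120) mm in the carton's frame
- head_right (a point): top corner of the carton's leading face, -y side: (30, -45, 120) mm in the carton's frame
- panel (a point): centre of the carton's white-panelled (-x) face: (-30, 0, 60) mm in the carton's frame; 63 mm above the counter when the carton lies on the mat with the panel up
- hen: bystander: loose white ceramic hen on a green foot, 58 mm wide, 70 mm tall, origin at the centre of its underside; stands on the counter beside the mat
- tree: bystander: loose little green fir tree on a wooden foot, 56 mm wide, 90 mm tall, origin at the centre of its underside; stands on the counter beside the mat
- cup: bystander: loose blue ceramic cup, 64 mm across, 75 mm tall, origin at the centre of its underside; stands on the counter beside the mat
There are look-alikes about, which are no part of the job. There is more than one size of the carton; the job needs the smallest.

How it is judged:
By the outcome, as a careful person would: the job done as asked, in the order asked, and still so for the second after the job is handed in, with the robot touching nothing.
It also fails if it takes over 48 s, if anything falls off the work surface, if the arm or the gripper's body presses on something with over 40 N, if the wrist force passes 120 N, or if a joint passes its speed limit or range.

## Robot

A 6-joint arm with a two-finger parallel gripper is mounted at the origin on the work surface. World frame = base frame: x ahead of the robot, y to its left, z up, the work surface at z = 0. Lengths are in m, angles in degrees, forces in N, time in s.
With the tool pointing down it reaches from about 0.35 to 1 m from the base axis. Payload 7.1 kg.
Tool frame: the origin (TCP) lies midway between the tips of the shut fingers; the grasp point (between the pads) lies 19 mm behind it; z points along the fingers, y is the direction in which the jaws open and shut (so a half turn about z gives the same grasp; the last joint's range is limited). The gripper opens to 85 mm and grips with 20 to 120 N. Pads are 22 mm wide; open, the fingers measure 114 mm over their backs; the gripper's body (76 mm by 85 mm) begins 54 mm behind the grasp point. The pads swing forward as they close: fully open they stand 13 mm farther back than shut.
Start: joints at [65.833, 24.242, 93.386, -0, 62.372, -1.089], TCP at [0.245, 0.575, 0.231] pointing down, gripper open.
Joint ranges: [-172.04, 172.04], [-51.8, 120.97], [4.93, 147.93], [-75.15, 255.16], [6.16, 154.13], [-145.62, 145.62]. Speed limits (degrees/s): [136.94, 136.94, 172.46, 180, 180, 180].

## Interface

Orientations are given as [roll, pitch, yaw] about the fixed x, y, z axes, in that order (R = Rz(yaw) Ry(pitch) Rx(roll)).
In Python, from plant import readout, eyes, finish_job gives the robot as it stands.
- The arm moves only by the shell command python3 -m crank 'ROWS' [FORCE]. ROWS is JSON, a list of rows, each a list of 7 numbers: the shift along the tool's x, y, z in cm, then the turn, a rotation vector about the tool's x, y, z in degrees, then the opening in per cent of the stroke, from 0 (shut) to 100 (fully open). A call has 1 to 12 rows; each row shifts and turns the pose as measured when the row begins, along the tool's axes as they then stand; what a row does not reach is not made up. A row lasts 1/10 s, in which the tool goes at most 50 mm and 8.59 degrees, less where a joint would pass 70% of its speed; a pose out of reach is approached as far as the arm can. A call is refused whole if a number of a shift passes 5 or a number of a turn 8.59, either way. A call with a gripper value outside its range is refused whole. The fingers move at their own pace and stop on an object; FORCE is the grip in N (left out, the last holds). Time passes only in rows, so rows that do not move let the fingers close. It gives the time, the measured TCP pose, the force and the opening at its end, in the units of the state.
- readout.state(): the state, without advancing time (a new reading comes with each control period).
- eyes.get_image(name): name is "scene" or "side" or "wrist"; returns a dict with "frame" (384x512x3 uint8, red, green, blue), "fx", "fy", "cx", "cy" (pixels), "position" and "orientation" of the camera in the world. Camera axes: x right, y down, z forward; pixel columns grow to the right and rows downward; lengths in m; the calibration is good to about 2 mm. A picture is of the moment at which its call begins. There is no depth.
- finish_job(): hands the job in, once; it reports no verdict.
The state is a dict: "clock": time; "qpos": joint angles; "joint_vel": joint speeds; "joint_torque": joint torques, N m; "position": TCP position; "orientation": TCP orientation; "contact_force": force on the tool from outside, world axes, zero at the start; "wrist_torque": the same for the moment, N m; "width": opening from 0.0 (shut) to 1.0 (fully open).
Only numpy, scipy, OpenCV 4.12 (cv2) and the standard library are available. Lean on these libraries where they do the work, as an engineer would, in place of code of your own. Each camera call takes 0.05 s, during which the arm holds its last target.

## Working session

There is one attempt and no reset: what is moved stays moved. The work goes in short steps, Python scripts to look and compute and a shell command to move; the robot and the scene stay as the last step left them, time stands still between calls to the robot, and variables do not carry over. Pictures are saved under pics/ and viewed, and the job is handed in when it is done.

```bash
ls; mkdir -p pics; python3 - <<'E'
from plant import readout, eyes
import cv2,pickle
print(readout.state())
d={}
for n in("scene","side","wrist"):
    i=eyes.get_image(n); d[n]=i
    cv2.imwrite(f"pics/{n}0.png",i["frame"][:,:,::-1])
    print(n,{k:v for k,v in i.items() if k!="frame"})
pickle.dump(d,open("d0.pkl","wb"))
E
```

```text
pics
{'clock': 0.0, 'qpos': array([ 6.58326644e+01,  2.42837498e+01,  9.34308620e+01,  7.37826107e-04,
        6.23719030e+01, -1.08943924e+00]), 'joint_vel': array([ 0.0384256 ,  0.01570729, -0.0414024 ,  0.12201212, -0.03611946,
       -0.00595199]), 'joint_torque': array([ 3.78462519e-04, -5.57375479e+01, -2.81744868e+01, -3.66553559e-05,
        7.13075744e-03,  1.61773016e-05]), 'position': array([0.24475092, 0.57450203, 0.23055702]), 'orientation': array([-1.79913513e+02, -2.29797922e-03,  1.56921759e+02]), 'contact_force': array([ 0.52126029,  0.06458821, -0.63000351]), 'wrist_torque': array([ 0.02867683, -0.00917395,  0.08441702]), 'width': 1.0017441224853567}
scene {'fx': 491.50072726395285, 'fy': 491.50072726395285, 'cx': 246.10749104779623, 'cy': 199.43352449242448, 'position': array([1.01372713, 0.28045687, 0.84852701]), 'orientation': array([-146.3007731 ,    0.9195332 ,  127.01440434])}
side {'fx': 444.0989473726832, 'fy': 444.0989473726832, 'cx': 260.69773566070194, 'cy': 196.26684732774999, 'position': array([ 0.16498089, -0.47121608,  0.55348108]), 'orientation': array([-123.21498531,    1.05909077,  -45.34693029])}
wrist {'fx': 320.40007871734144, 'fy': 320.40007871734144, 'cx': 254.18706649032816, 'cy': 185.4327453005571, 'position': array([0.18158868, 0.60143655, 0.37383267]), 'orientation': array([1.64101041e+02, 1.02663640e-01, 6.69162463e+01])}
```

View pics/scene0.png

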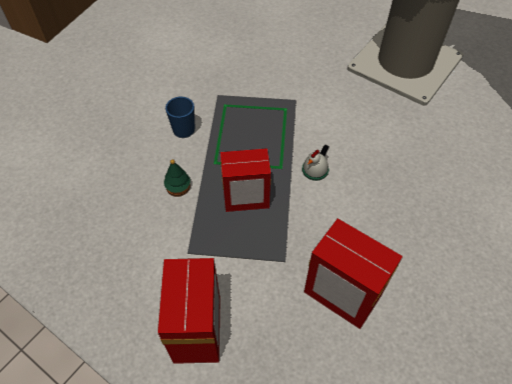

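View pics/side0.png

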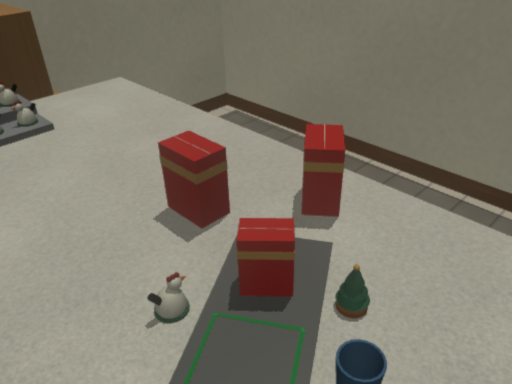

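View pics/wrist0.png

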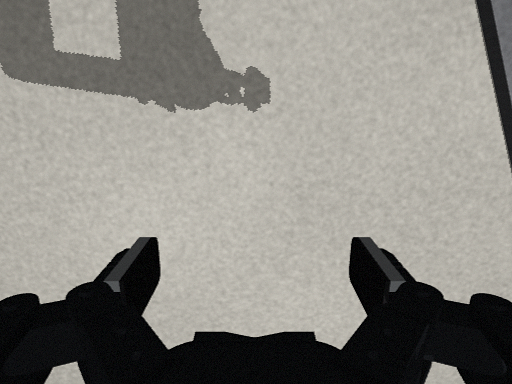

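Three red cartons could be mistaken for the target in the scene view: on the mat at (246,180), a larger one at (190,310), and a larger one at (350,272). The smallest stands on the mat with its white panel away from the outline, so I choose the one at (246,180). Next I'll check it in a close crop and measure the mat and carton.

```bash
cat > h.py <<'E'
import numpy as np,cv2
from scipy.spatial.transform import Rotation as R
def rot(o): return R.from_euler('xyz',o,degrees=True).as_matrix()
def ray(c,u,v):
    d=rot(c["orientation"])@np.array([(u-c["cx"])/c["fx"],(v-c["cy"])/c["fy"],1]); return np.array(c["position"]),d
def onz(c,u,v,z):
    p,d=ray(c,u,v); return p+d*(z-p[2])/d[2]
def proj(c,P):
    q=rot(c["orientation"]).T@(np.array(P)-c["position"]); return c["fx"]*q[0]/q[2]+c["cx"],c["fy"]*q[1]/q[2]+c["cy"]
E
python3 - <<'E'
import pickle,cv2,numpy as np
from h import *
d=pickle.load(open("d0.pkl","rb"))
for n in("scene","side"):
    c=d[n]; f=c["frame"]; hsv=cv2.cvtColor(f,cv2.COLOR_RGB2HSV)
    g=cv2.inRange(hsv,(50,120,60),(75,255,255))
    k,l,s,_=cv2.connectedComponentsWithStats(g); j=1+np.argmax(s[1:,4])
    ys,xs=np.where(l==j); print(n,"green",s[j])
    W=np.array([onz(c,u,v,.003) for u,v in zip(xs,ys)])[:,:2].astype(np.float32)
    r=cv2.minAreaRect(W); print(r, cv2.boxPoints(r).round(4).tolist())
    m=cv2.inRange(f,(140,0,0),(255,60,60))|cv2.inRange(f,(90,0,0),(255,45,45))
    k,l,s,_=cv2.connectedComponentsWithStats(m); print([x.tolist() for x in s[1:] if x[4]>80])
a=d["scene"]["frame"][130:230,190:300]; b=d["side"]["frame"][205:310,215:320]
o=np.hstack([cv2.resize(a,(396,360),interpolation=2),cv2.resize(b,(396,360),interpolation=2)])
cv2.imwrite("pics/crop0.png",o[:,:,::-1])
E
```

```text
scene green [214 104  73  65 497]
((0.4235740005970001, -0.16664668917655945), (0.18023082613945007, 0.14939144253730774), 31.144929885864258) [[0.3077999949455261, -0.1492999941110611], [0.38510000705718994, -0.27720001339912415], [0.5393000245094299, -0.18400000035762787], [0.46209999918937683, -0.05609999969601631]]
[[220, 148, 51, 29, 1180], [312, 219, 90, 75, 3283], [158, 258, 56, 75, 3729]]
side green [184 313 121  71 739]
((0.44252800941467285, -0.1558120846748352), (0.13098716735839844, 0.1488702893257141), 31.328954696655273) [[0.34790000319480896, -0.12630000710487366], [0.4253000020980835, -0.2533999979496002], [0.5371999740600586, -0.18529999256134033], [0.45980000495910645, -0.05820000171661377]]
[[305, 124, 41, 27, 933], [178, 132, 46, 23, 408], [161, 137, 48, 25, 521], [239, 219, 55, 10, 474], [237, 229, 57, 13, 701]]
```

View pics/crop0.png

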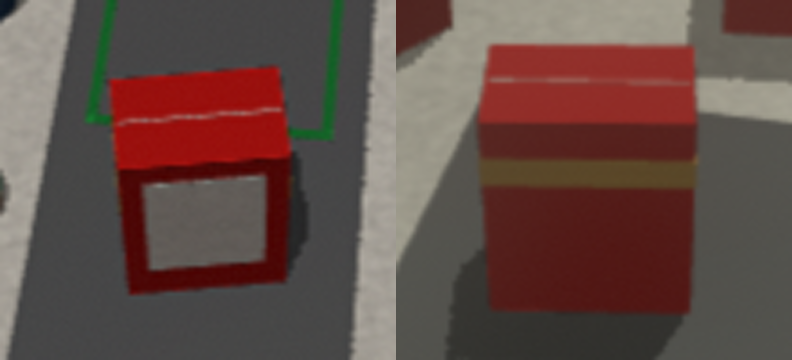

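```bash
cat >> h.py <<'E'
C0=np.array([0.4230,-0.1670]); YM=np.radians(31.2+180)
ex=np.array([np.cos(YM),np.sin(YM)]); ey=np.array([-ex[1],ex[0]]); O=C0-0.165*ex
def tomat(p): q=np.array(p)[:2]-O; return np.array([q@ex,q@ey])
def toworld(m): return O+m[0]*ex+m[1]*ey
E
python3 - <<'E'
import pickle
from h import *
d=pickle.load(open("d0.pkl","rb"))
mm=lambda a:(np.array(a)*1000).round(1).tolist()
c=d["scene"]; f=c["frame"].astype(int)
print("O",O,"yaw",np.degrees(YM)-360)
m=((f[:,:,0]>130)&(f[:,:,1]<70)).astype(np.uint8); m[:,:205]=0;m[:,290:]=0;m[:130]=0;m[182:]=0
m=cv2.morphologyEx(m,cv2.MORPH_CLOSE,np.ones((5,5)))
ys,xs=np.where(m)
W=np.array([tomat(onz(c,u,v,.123)) for u,v in zip(xs,ys)],np.float32)
r=cv2.minAreaRect(W);print("top scene",r,mm(cv2.boxPoints(r)))
for u,v in((225.8,211.7),(269.4,207.8)): print("rear foot",mm(tomat(onz(c,u,v,.003))))
c2=d["side"]
for u,v in((240,294.5),(293,295.5)): print("lead foot side",mm(tomat(onz(c2,u,v,.003))))
# top in side
f=c2["frame"].astype(int)
for u,v in((239.5,219),(294.5,219),(237.5,241.5),(294.5,241.5)): print("top side",mm(tomat(onz(c2,u,v,.123))))
for n,uv in(("hen",(317,170)),("tree",(178,187)),("cup",(182,130))): print(n,mm(tomat(onz(c,*uv,0.01))), onz(c,*uv,0.01))
for n,uv in(("hen",(172,308)),("tree",(352,303)),("cup",(359,384))): print(n,mm(tomat(onz(c2,*uv,0.01))))
for u,v in ((217,96),(297,99),(285,259),(190,252)): print("mat",mm(tomat(onz(c,u,v,.003))))
for u,v in ((310,290),(345,320),(375,270),(218,360)): print("big",mm(tomat(onz(c,u,v,.0))))
E
```

```text
O [ 0.5641351  -0.08152554] yaw -148.8
top scene ((-0.008694879710674286, -0.005502108484506607), (0.058970313519239426, 0.08892776817083359), 10.818840026855469) [[-46.0, 32.599998474121094], [-29.299999237060547, -54.70000076293945], [28.600000381469727, -43.599998474121094], [11.899999618530273, 43.70000076293945]]
rear foot [-46.0, 32.0]
rear foot [-28.5, -55.6]
lead foot side [30.4, -42.6]
lead foot side [13.4, 45.3]
top side [-20.9, -52.4]
top side [-39.7, 35.9]
top side [36.1, -39.5]
top side [17.7, 45.8]
hen [71.6, -149.5] [0.4254502  0.00920938 0.01      ]
tree [1.1, 138.4] [ 0.63484889 -0.20049685  0.01      ]
cup [158.3, 157.5] [ 0.51033854 -0.29824348  0.01      ]
hen [89.5, -140.3]
tree [15.9, 142.8]
cup [161.5, 161.5]
mat [279.2, 94.1]
mat [285.5, -98.0]
mat [-141.8, -94.0]
mat [-143.8, 89.6]
big [-199.5, -143.5]
big [-250.8, -207.0]
big [-147.5, -264.1]
big [-342.3, 8.6]
```

The crop confirms it: gold band, white panel away from the outline, carton turned about +10.9° on the mat with its centre at mat (-8.5,-5.5) mm. The side and scene views agree to within 1–2 mm. Next I'll check clearance to the big look-alikes behind it.

```bash
python3 - <<'E'
import pickle
from h import *
d=pickle.load(open("d0.pkl","rb"));c=d["scene"];s=d["side"]
mm=lambda a:(np.array(a)*1000).round(0).tolist()
for u,v in((304,207),(340,212),(167,206),(205,221),(228,205)): print("side foot",u,mm(tomat(onz(s,u,v,0))))
for z in (.15,.18,.2):
  print(z,"big2 side",[mm(tomat(onz(s,u,v,z))) for u,v in((308,127),(342,127),(304,151),(343,153))])
  print(z,"big2 scene",[mm(tomat(onz(c,u,v,z))) for u,v in((164,260),(214,260),(162,333),(218,333))])
  print(z,"big1 scene",[mm(tomat(onz(c,u,v,z))) for u,v in((338,222),(398,261),(313,259),(378,296))])
E
```

```text
side foot 304 [-254.0, 23.0]
side foot 340 [-252.0, 101.0]
side foot 167 [-196.0, -274.0]
side foot 205 [-160.0, -173.0]
side foot 228 [-227.0, -143.0]
0.15 big2 side [[-342.0, 13.0], [-356.0, 84.0], [-229.0, 21.0], [-236.0, 96.0]]
0.15 big2 scene [[-236.0, 99.0], [-229.0, 21.0], [-352.0, 80.0], [-345.0, -1.0]]
0.15 big1 scene [[-141.0, -174.0], [-204.0, -267.0], [-212.0, -135.0], [-265.0, -234.0]]
0.18 big2 side [[-276.0, 21.0], [-289.0, 87.0], [-172.0, 29.0], [-178.0, 99.0]]
0.18 big2 scene [[-251.0, 92.0], [-244.0, 16.0], [-362.0, 73.0], [-354.0, -5.0]]
0.18 big1 scene [[-159.0, -170.0], [-219.0, -259.0], [-228.0, -132.0], [-279.0, -227.0]]
0.2 big2 side [[-232.0, 27.0], [-245.0, 90.0], [-133.0, 34.0], [-139.0, 100.0]]
0.2 big2 scene [[-260.0, 87.0], [-253.0, 14.0], [-368.0, 68.0], [-361.0, -7.0]]
0.2 big1 scene [[-171.0, -167.0], [-230.0, -254.0], [-238.0, -131.0], [-287.0, -222.0]]
```

```bash
python3 -m crank '[[0,0,-1,0,0,-7.75,50],[0,0,-1,0,0,-7.75,50],[0,0,-1,0,0,-7.75,50],[0,0,-1,0,0,-7.75,50],[0,0,-1,0,0,-7.75,50],[0,0,-1,0,0,-7.75,50],[0,0,-1,0,0,-7.75,50],[0,0,0,0,0,0,50]]'
cat >> h.py <<'E'
def goal(x,y,z,tilt,yaw=0):
    """rel. to current state: tool-frame shift (cm) and rotvec (deg) to goal with tip at mat x,y"""
    from plant import readout
    s=readout.state(); T=rot(s["orientation"]); a=np.radians(tilt)
    cy,sy=np.cos(yaw),np.sin(yaw); f2=ex*cy+ey*sy
    f=np.array([*f2,0]);u=np.array([0,0,1.])
    zt=f*np.sin(a)-u*np.cos(a); xt=f*np.cos(a)+u*np.sin(a); G=np.c_[xt,np.cross(zt,xt),zt]
    p=np.array([*toworld((x,y)),z])
    print("clock",s["clock"],"mat tip",(tomat(s["position"])*1000).round(1),"z",round(s["position"][2]*1000,1),"F",s["contact_force"].round(1),"w",round(s["width"],3))
    print("q",s["qpos"].round(0))
    print("shift cm",(T.T@(p-s["position"])*100).round(2),"rot deg",np.degrees(R.from_matrix(T.T@G).as_rotvec()).round(2))
E
python3 -c "
from h import *
goal(-.095,-.003,.30,0)
goal(-.095,-.003,.30,35)"
```

```text
clock: 0.95
position: [0.244, 0.5728, 0.2997]
orientation: [-179.7, -0.4, -146.7]
contact_force: [0.2, 0.4, 0.5]
width: 0.504
clock 0.95 mat tip [ -65.1 -725.5] z 299.7 F [0.2 0.4 0.5] w 0.504
q [ 66.  20.  90.   0.  70. -57.]
shift cm [ -0.31 -72.31   0.3 ] rot deg [-0.27 -0.41  2.12]
clock 0.95 mat tip [ -65.1 -725.5] z 299.7 F [0.2 0.4 0.5] w 0.504
q [ 66.  20.  90.   0.  70. -57.]
shift cm [ -0.31 -72.31   0.3 ] rot deg [-0.91 34.59  1.97]
```

```bash
python3 -m crank '[[0,-5,0,0,0,0,50],[0,-5,0,0,0,0,50],[0,-5,0,0,0,0,50],[0,-5,0,0,0,0,50],[0,-5,0,0,0,0,50],[0,-5,0,0,0,0,50],[0,-5,0,0,0,0,50],[0,-5,0,0,0,0,50],[0,-5,0,0,0,0,50],[0,-5,0,0,0,0,50],[0,-5,0,0,0,0,50],[0,-5,0,0,0,0,50]]'
python3 -c "
from h import *
goal(-.095,-.003,.30,0)"
```

```text
clock: 2.15
position: [0.5599, 0.0643, 0.2945]
orientation: [-179.8, -0.7, -149.0]
contact_force: [0.1, 0.1, -0.4]
width: 0.495
clock 2.15 mat tip [ -71.9 -126.9] z 294.5 F [ 0.1  0.1 -0.4] w 0.495
q [   6.   15.   97.   -1.   68. -115.]
shift cm [ -2.33 -12.39  -0.54] rot deg [-0.19 -0.73 -0.15]
```

```bash
python3 -m crank '[[-0.8,-4.2,-0.2,0,0,0,50],[-0.8,-4.2,-0.2,0,0,0,50],[-0.7,-4,-0.2,0,0,0,50],[0,0,0,0,7,0,50],[0,0,0,0,7,0,50],[0,0,0,0,7,0,50],[0,0,0,0,7,0,50],[0,0,0,0,6.5,0,50],[0,0,0,0,0,0,50]]'
python3 - <<'E'
from h import *
goal(-.095,-.003,.30,35)
from plant import eyes
for n in("scene","side"): cv2.imwrite(f"pics/{n}1.png",eyes.get_image(n)["frame"][:,:,::-1])
E
```

```text
clock: 3.05
position: [0.6454, -0.0449, 0.2926]
orientation: [-179.1, -37.0, -152.3]
contact_force: [-0.8, 0.2, -1.0]
width: 0.504
clock 3.05 mat tip [-88.5  10.8] z 292.6 F [-0.8  0.2 -1. ] w 0.504
q [   2.   40.   67.  -17.  107. -116.]
shift cm [-0.01  1.4  -0.95] rot deg [ 1.14 -1.97 -2.78]
```

View pics/scene1.png

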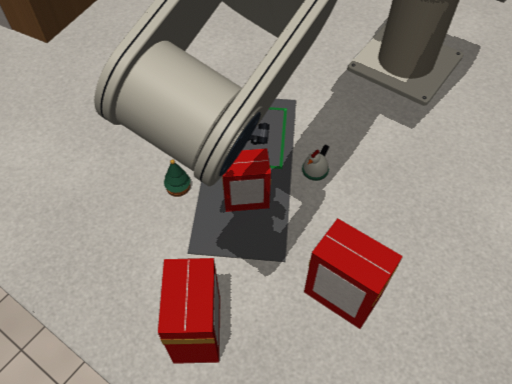

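View pics/side1.png

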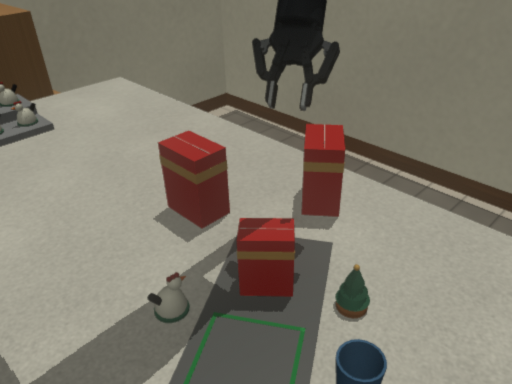

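The scene view shows the wrist high above the mat. The side view shows the fingers at (285,95), clear of everything, and the carton has not moved. I'll descend behind it.

```bash
python3 -m crank '[[0,0.7,-0.5,0.6,-1,-1.4,50],[0,0.7,-0.5,0.6,-1,-1.4,50],[-2.2,0,3.2,0,0,0,50],[-2.2,0,3.2,0,0,0,50],[-2.2,0,3.2,0,0,0,50],[-2.2,0,3.2,0,0,0,50],[0,0,0,0,0,0,50]]'
python3 - <<'E'
from h import *
goal(-.095,-.003,.10,35)
goal(-.095,-.003,.018,35)
E
```

```text
clock: 3.85
position: [0.6473, -0.0276, 0.1576]
orientation: [-179.2, -32.6, -148.9]
contact_force: [-1.3, -0.5, -0.4]
width: 0.502
clock 3.85 mat tip [-99.  -3.] z 157.6 F [-1.3 -0.5 -0.4] w 0.502
q [   3.   45.   74.  -15.   91. -114.]
shift cm [-2.77  0.06  5.07] rot deg [-0.71  2.37 -0.1 ]
clock 3.85 mat tip [-99.  -3.] z 157.6 F [-1.3 -0.5 -0.4] w 0.502
q [   3.   45.   74.  -15.   91. -114.]
shift cm [-7.19  0.16 11.98] rot deg [-0.71  2.37 -0.1 ]
```

```bash
python3 -m crank '[[-1.2,0,2,0,1,0,50],[-1.2,0,2,0,1,0,50],[-1.2,0,2,0,0.4,0,50],[-1.2,0,2,0,0,0,50],[-1.2,0,2,0,0,0,50],[-0.6,0,1,0,0,0,50],[0,0,0,0,0,0,50]]'
python3 - <<'E'
from h import *
goal(-.080,-.003,.018,35)
from plant import eyes
for n in("scene","side","wrist"): cv2.imwrite(f"pics/{n}2.png",eyes.get_image(n)["frame"][:,:,::-1])
E
```

```text
clock: 4.55
position: [0.6481, -0.0319, 0.0358]
orientation: [-178.7, -34.1, -149.2]
contact_force: [-0.6, -0.2, -0.3]
width: 0.5
clock 4.55 mat tip [-97.6   1.1] z 35.8 F [-0.6 -0.2 -0.3] w 0.5
q [   4.   54.   74.  -16.   83. -111.]
shift cm [0.46 0.45 2.45] rot deg [-1.14  0.88 -0.31]
```

View pics/side2.png

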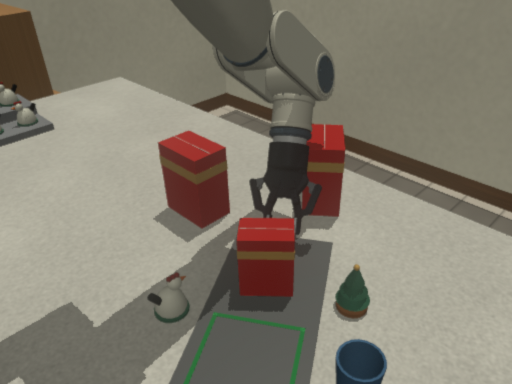

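View pics/scene2.png

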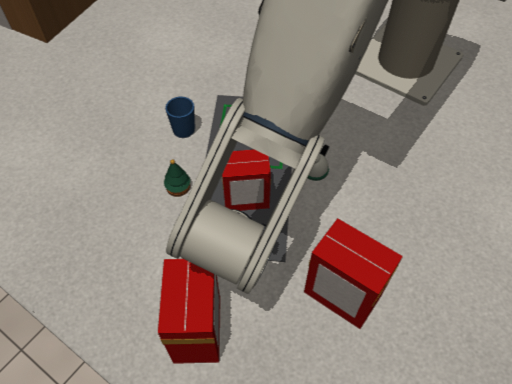

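View pics/wrist2.png

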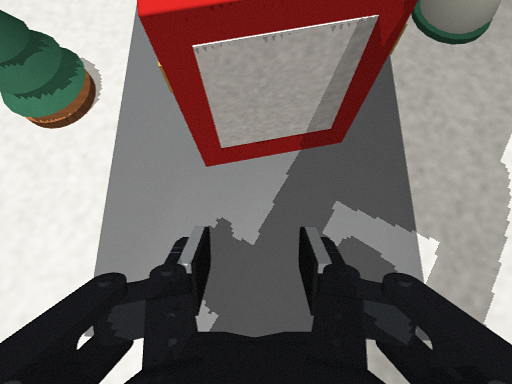

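The wrist view shows the carton's rear foot edge from (208,165) to (345,140), with the left side nearer to the fingers, which are centred on it. I'll go down and start pushing slowly.

```bash
python3 -m crank '[[-0.5,0.2,0.7,-0.5,0.5,0,60],[-0.5,0.2,0.7,-0.5,0.4,0,60],[0,0,0,0,0,0,60]]'
python3 - <<'E'
from h import *
goal(-.040,-.003,.018,35)
E
```

```text
clock: 5.0
position: [0.6499, -0.0279, 0.0224]
orientation: [-179.4, -34.7, -149.3]
contact_force: [0.2, -0.0, -1.3]
width: 0.605
clock 5.0 mat tip [-101.1   -1.4] z 22.4 F [ 0.2 -0.  -1.3] w 0.605
q [   4.   56.   73.  -16.   83. -111.]
shift cm [4.77 0.14 3.84] rot deg [-0.25  0.34 -0.44]
```

```bash
python3 -m crank '[[0.7,0,1,0,0,-0.4,60],[1.1,0,1,0,0,0,60],[1.1,0,0.9,0,0,0,60],[1,0,0.7,0,0,0,60],[0.8,0,0.6,0,0,0,60],[0.8,0,0.6,0,0,0,60],[0.8,0,0.6,0,0,0,60],[0,0,0,0,0,0,60]]'
python3 - <<'E'
from h import *
goal(0,-.003,.018,35)
from plant import eyes
for n in("side","wrist"): cv2.imwrite(f"pics/{n}3.png",eyes.get_image(n)["frame"][:,:,::-1])
E
```

```text
clock: 5.8
position: [0.5747, -0.0739, 0.0133]
orientation: [-179.7, -34.5, -148.7]
contact_force: [0.4, -0.4, -0.1]
width: 0.598
clock 5.8 mat tip [-12.9  -1. ] z 13.3 F [ 0.4 -0.4 -0.1] w 0.598
q [   0.   51.   85.  -18.   75. -112.]
shift cm [1.33 0.2  0.35] rot deg [-0.33  0.46  0.08]
```

View pics/wrist3.png

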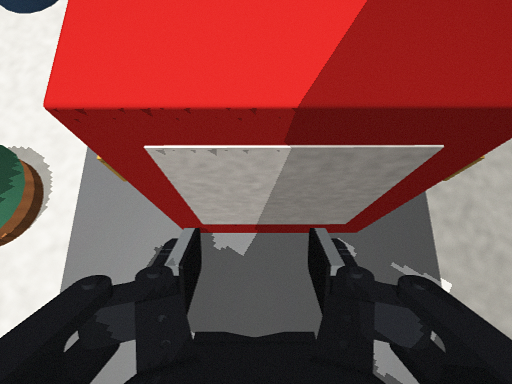

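View pics/side3.png

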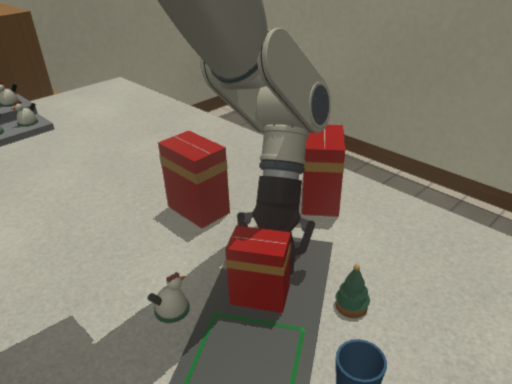

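The wrist view shows the panel's bottom edge level at row about 225, so the carton is square to the tool. The side view shows it upright and short of the near line. I'll measure the leading edge.

```bash
cat >> h.py <<'E'
def lead(name,box):
    """leading bottom edge of carton in the side picture: bottom of red mask, line fit, ends on mat plane"""
    from plant import eyes
    c=eyes.get_image("side"); cv2.imwrite(name,c["frame"][:,:,::-1]); f=c["frame"].astype(int)
    m=((f[:,:,0]>55)&(f[:,:,0]>2.2*f[:,:,1])).astype(np.uint8)
    M=np.zeros_like(m); x0,y0,x1,y1=box; M[y0:y1,x0:x1]=m[y0:y1,x0:x1]
    M=cv2.morphologyEx(M,cv2.MORPH_CLOSE,np.ones((15,15)))
    k,l,s,_=cv2.connectedComponentsWithStats(M); j=1+np.argmax(s[1:,4]); M=(l==j).astype(np.uint8)
    cn=max(cv2.findContours(M,0,2)[0],key=cv2.contourArea)
    ap=cv2.approxPolyDP(cn,3,True)[:,0]; print("poly",ap.tolist())
    return c,M
E
python3 - <<'E'
from h import *
c,M=lead("pics/side3b.png",(200,215,310,330))
xs=np.where(M.any(0))[0]; bot=np.array([np.where(M[:,x])[0].max()+.5 for x in xs])
for x,b in list(zip(xs,bot))[::5]: print(x,b,(tomat(onz(c,x,b,.003))*1000).round(1))
E
```

```text
poly [[236, 227], [226, 248], [230, 303], [282, 311], [288, 287], [290, 233]]
226 249.5 [ -77.3 -100.8]
231 303.5 [ 53.3 -51.7]
236 304.5 [ 53.6 -43. ]
241 305.5 [ 53.9 -34.3]
246 306.5 [ 54.2 -25.7]
251 307.5 [ 54.6 -17.2]
256 308.5 [54.9 -8.6]
261 308.5 [53.1 -0.7]
266 309.5 [53.5  7.8]
271 310.5 [53.8 16.2]
276 311.5 [54.1 24.6]
281 311.5 [52.4 32.5]
286 295.5 [16.  33.8]
```

```bash
python3 -m crank '[[0.7,0,0.3,0,0,0,60],[0.6,0,0.4,0,0,0,60],[0.6,0,0.4,0,0,0,60],[0.4,0,0.3,0,0,0,60],[0,0,0,0,0,0,60]]'
python3 - <<'E'
from h import *
goal(.021,-.003,.016,35)
c,M=lead("pics/side4.png",(190,215,310,350))
xs=np.where(M.any(0))[0]
for x in xs[6::7]:
    b=np.where(M[:,x])[0].max()+.5; print(x,b,(tomat(onz(c,x,b,.003))*1000).round(1))
E
```

```text
clock: 6.45
position: [0.5523, -0.0877, 0.0144]
orientation: [-179.7, -34.4, -148.7]
contact_force: [0.1, 0.3, -0.6]
width: 0.6
clock 6.45 mat tip [13.3 -0.8] z 14.4 F [ 0.1  0.3 -0.6] w 0.6
q [  -1.   50.   88.  -19.   73. -112.]
shift cm [0.72 0.22 0.3 ] rot deg [-0.43  0.62  0.12]
poly [[233, 236], [221, 259], [225, 314], [279, 323], [285, 299], [287, 243]]
227 315.5 [ 79.4 -50.6]
234 316.5 [ 78.9 -39. ]
241 317.5 [ 78.5 -27.5]
248 319.5 [ 80.  -15.5]
255 320.5 [79.6 -4.1]
262 321.5 [79.1  7.2]
269 322.5 [78.7 18.4]
276 323.5 [78.3 29.6]
283 307.5 [43.3 34. ]
```

```bash
python3 -m crank '[[0.35,0,0.2,0,0,0,60],[0.35,0,0.2,0,0,0,60],[0,0,0,0,0,0,60]]'
python3 - <<'E'
from h import *
goal(.021,-.003,.016,35)
c,M=lead("pics/side5.png",(190,215,310,350))
xs=np.where(M.any(0))[0]
for x in xs[6::9]:
    b=np.where(M[:,x])[0].max()+.5; print(x,b,(tomat(onz(c,x,b,.003))*1000).round(1))
E
```

```text
clock: 6.8
position: [0.5452, -0.0921, 0.0149]
orientation: [-179.7, -34.4, -148.6]
contact_force: [-0.2, -0.1, -0.6]
width: 0.597
clock 6.8 mat tip [21.6 -0.7] z 14.9 F [-0.2 -0.1 -0.6] w 0.597
q [  -1.   49.   89.  -19.   72. -112.]
shift cm [ 0.01  0.22 -0.13] rot deg [-0.43  0.63  0.12]
poly [[230, 240], [219, 263], [224, 319], [277, 328], [285, 295], [286, 246]]
225 319.5 [ 88.  -51.3]
234 321.5 [ 88.8 -36.1]
243 322.5 [ 87.6 -21.7]
252 324.5 [88.4 -6.8]
261 326.5 [89.2  7.9]
270 327.5 [88.  22.1]
279 323.5 [77.2 34.2]
```

View pics/side5.png

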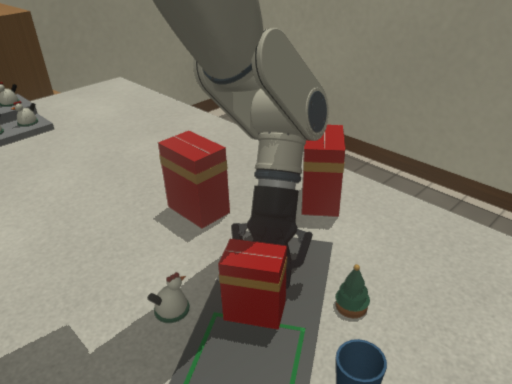

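The carton stands upright and square with its leading edge at mat x ≈ 88 mm, about 6 mm beyond the near line's inner edge. I'll back off and let it stand free a moment, then rise.

```bash
python3 -m crank '[[-0.8,0,-0.6,0,0,0,60],[-1.6,0,-1.2,0,0,0,60],[-0.8,0,-0.6,0,0,0,60],[0,0,0,0,0,0,60],[0,0,0,0,0,0,60],[0,0,0,0,0,0,60],[0,0,0,0,0,0,60],[0,0,0,0,0,0,60],[0,0,0,0,0,0,60],[0,0,0,0,0,0,60],[0,0,0,0,0,0,60],[0,0,0,0,0,0,60]]'
python3 - <<'E'
from h import *
goal(-.020,-.009,.100,35)
c,M=lead("pics/side6.png",(190,215,310,350))
E
```

```text
clock: 8.05
position: [0.5793, -0.0707, 0.0167]
orientation: [-179.7, -34.6, -148.6]
contact_force: [0.3, 0.0, 0.6]
width: 0.601
clock 8.05 mat tip [-18.6  -1.4] z 16.7 F [0.3 0.  0.6] w 0.601
q [   1.   51.   84.  -18.   76. -112.]
shift cm [ 4.61  0.73 -6.95] rot deg [-0.34  0.43  0.13]
poly [[230, 240], [219, 262], [224, 319], [277, 328], [284, 303], [286, 246]]
```

```bash
python3 -m crank '[[1,0.2,-1.7,0,0,0,60],[1.2,0.2,-1.8,0,0,0,60],[1.2,0.2,-1.8,0,0,0,60],[1,0.1,-1.4,0,0,0,60],[0,0,0,0,0,0,60],[0,0,0,0,0,0,60]]'
python3 - <<'E'
from h import *
goal(.021,-.009,.102,35)
goal(.068,-.009,.102,35)
from plant import eyes
cv2.imwrite("pics/wrist7.png",eyes.get_image("wrist")["frame"][:,:,::-1])
E
```

```text
clock: 8.7
position: [0.5781, -0.0626, 0.1067]
orientation: [-179.6, -34.4, -148.7]
contact_force: [-0.6, 0.1, -0.3]
width: 0.601
clock 8.7 mat tip [-21.8  -9. ] z 106.7 F [-0.6  0.1 -0.3] w 0.601
q [   1.   44.   84.  -17.   82. -113.]
shift cm [3.27 0.03 2.8 ] rot deg [-0.46  0.65  0.08]
clock 8.7 mat tip [-21.8  -9. ] z 106.7 F [-0.6  0.1 -0.3] w 0.601
q [   1.   44.   84.  -17.   82. -113.]
shift cm [7.15 0.05 5.45] rot deg [-0.46  0.65  0.08]
```

View pics/wrist7.png

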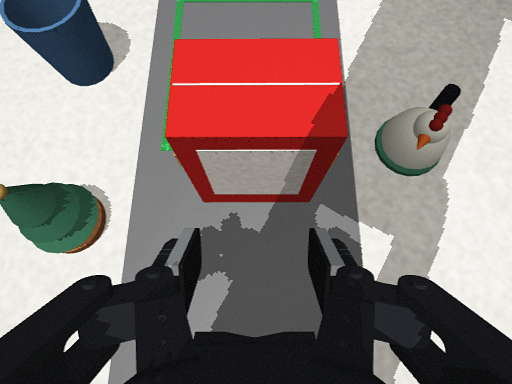

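The wrist view shows the carton upright and centred, its panel bottom edge at row 200, between fingers held near its top height. Now I'll push high to topple it.

```bash
python3 -m crank '[[1.4,0,1.2,0,0,0,60],[1.2,0,1,0,0,0,60],[0.8,0,0.6,0,0,0,60],[0.8,0,0.6,0,0,0,60],[0.8,0,0.6,0,0,0,60]]'
python3 - <<'E'
from h import *
goal(.068,-.009,.102,35)
from plant import eyes
cv2.imwrite("pics/wrist8.png",np.hstack([eyes.get_image("wrist")["frame"][::1,::1]])[:,:,::-1])
cv2.imwrite("pics/side8.png",eyes.get_image("side")["frame"][:,:,::-1])
E
```

```text
clock: 9.25
position: [0.5219, -0.0966, 0.0989]
orientation: [-179.7, -34.4, -148.6]
contact_force: [0.5, 0.2, 0.5]
width: 0.596
clock 9.25 mat tip [43.9 -9. ] z 98.9 F [0.5 0.2 0.5] w 0.596
q [  -2.   41.   93.  -19.   77. -114.]
shift cm [2.16 0.02 1.1 ] rot deg [-0.43  0.58  0.18]
```

View pics/side8.png

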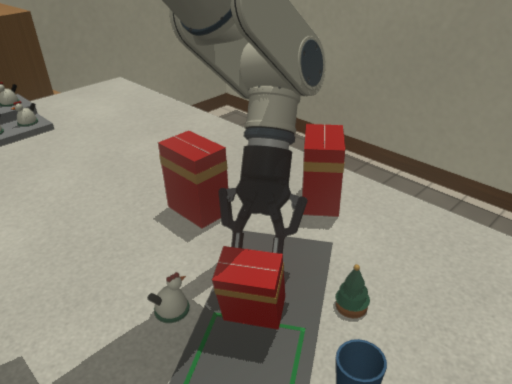

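The side view shows the carton leaning forward about its leading foot, still at about (222,318)–(280,325). I'll continue the push.

```bash
python3 -m crank '[[0.9,0,0.5,0,0,0,60],[0.9,0,0.5,0,0,0,60],[0.9,0,0.5,0,0,0,60],[0.6,0,0.3,0,0,0,60],[0,0,0,0,0,0,60],[0,0,0,0,0,0,60],[0,0,0,0,0,0,60],[0,0,0,0,0,0,60],[0,0,0,0,0,0,60]]'
python3 - <<'E'
from h import *
goal(.0,-.009,.14,35)
from plant import eyes
cv2.imwrite("pics/wrist9.png",eyes.get_image("wrist")["frame"][:,:,::-1])
cv2.imwrite("pics/side9.png",eyes.get_image("side")["frame"][:,:,::-1])
E
```

```text
clock: 10.25
position: [0.4875, -0.1179, 0.1034]
orientation: [-179.7, -34.4, -148.6]
contact_force: [-1.0, -0.2, 0.0]
width: 0.596
clock 10.25 mat tip [84.4 -8.5] z 103.4 F [-1.  -0.2  0. ] w 0.596
q [  -4.   38.   97.  -20.   74. -114.]
shift cm [-4.89 -0.02 -7.79] rot deg [-0.42  0.59  0.14]
```

View pics/side9.png

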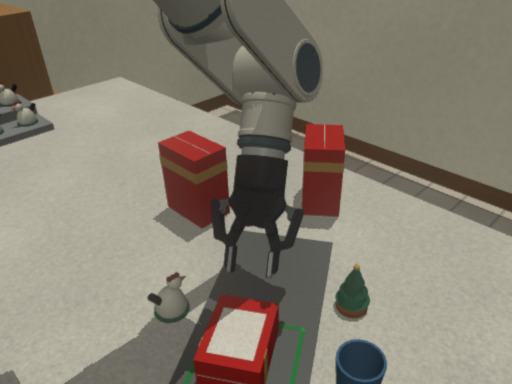

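View pics/wrist9.png

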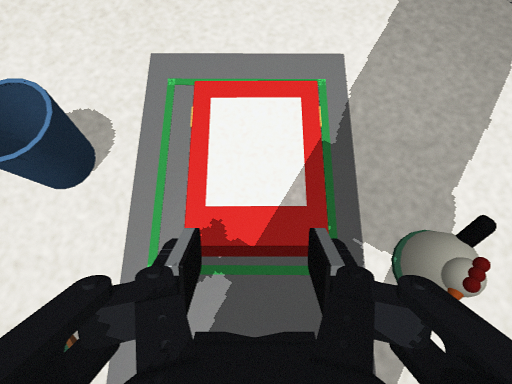

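The carton fell flat with the white panel up, centre at about wrist pixel (257,155), inside the green lines. I'll retreat and measure.

```bash
python3 -m crank '[[-1.5,0,-3,0,0,0,60],[0,0,-4,0,0,0,60],[1.5,0,-4,0,0,0,60],[2,0,-4,0,0,0,60],[2,0,-4,0,0,0,60],[0,-3,0,0,0,0,60],[0,0,0,0,0,0,60]]'
python3 - <<'E'
from h import *
from plant import eyes,readout
s=readout.state();print(s["position"].round(3),s["clock"])
for n,t in(("wrist",160),("side",110)):
    c=eyes.get_image(n); f=c["frame"].astype(int); cv2.imwrite(f"pics/{n}10.png",c["frame"][:,:,::-1])
    w=(f.min(2)>100).astype(np.uint8)
    red=((f[:,:,0]>60)&(f[:,:,0]>2.2*f[:,:,1])).astype(np.uint8)
    red=cv2.morphologyEx(red,cv2.MORPH_CLOSE,np.ones((5,5)))
    for cn in cv2.findContours(red,0,2)[0]:
        if cv2.contourArea(cn)>800: print(n,cv2.approxPolyDP(cn,3,True)[:,0].tolist())
E
```

```text
clock: 11.05
position: [0.5687, -0.1017, 0.2886]
orientation: [-179.9, -34.6, -148.4]
contact_force: [0.6, 0.5, -0.7]
width: 0.603
[ 0.569 -0.102  0.289] 11.05
wrist [[244, 119], [244, 213], [307, 214], [314, 203], [309, 119]]
side [[221, 295], [193, 359], [197, 383], [263, 383], [263, 368], [268, 367], [277, 331], [277, 303]]
side [[177, 175], [178, 198], [194, 214], [199, 212], [199, 205], [212, 198], [216, 179], [195, 185]]
side [[159, 143], [182, 155], [181, 163], [194, 172], [208, 166], [206, 157], [223, 148], [189, 131]]
side [[310, 124], [305, 137], [305, 159], [342, 161], [342, 126]]
```

View pics/wrist10.png

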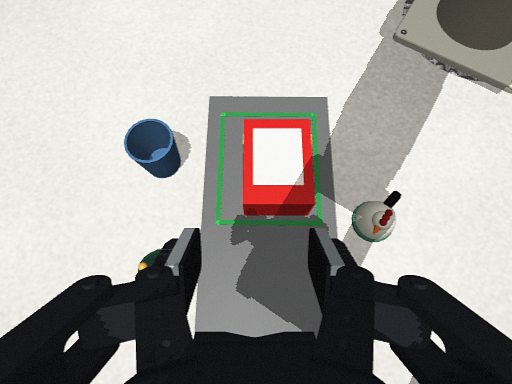

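View pics/side10.png

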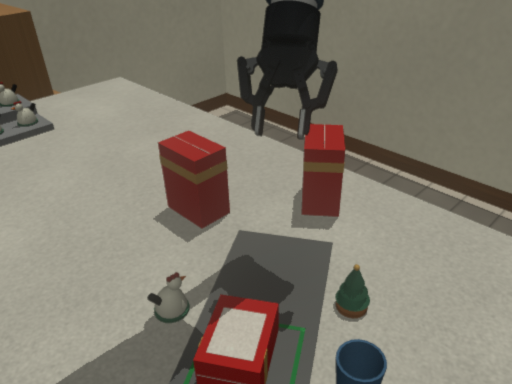

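```bash
python3 - <<'E'
from h import *
from plant import eyes
c=eyes.get_image("wrist"); mm=lambda p:(tomat(p)*1000).round(1)
for u,v in((243.5,118.5),(309.5,118.5),(314.5,203.5),(243.5,205)): print("top z63",mm(onz(c,u,v,.063)))
for u,v in((244,214),(307.5,215)): print("foot",mm(onz(c,u,v,.003)))
f=cv2.cvtColor(c["frame"],cv2.COLOR_RGB2HSV); g=cv2.inRange(f,(50,120,60),(75,255,255)); g[240:]=0; g[:,340:]=0;g[:,:205]=0
ys,xs=np.where(g); W=np.array([tomat(onz(c,u,v,.003)) for u,v in zip(xs,ys)],np.float32); r=cv2.minAreaRect(W); print("outline",r)
s=eyes.get_image("side")
for u,v in((221,295),(278,302),(193,359),(265,367)): print("side top",mm(onz(s,u,v,.063)))
E
```

```text
top z63 [208.3  34.6]
top z63 [209.1 -55. ]
top z63 [ 89.5 -55.6]
top z63 [86.8 32.2]
foot [90.  33.5]
foot [ 89.4 -56.4]
outline ((0.16471314430236816, 0.0014316141605377197), (0.14990265667438507, 0.17994165420532227), 89.9355697631836)
side top [ 93.5 -52. ]
side top [88.8 34.8]
side top [209.6 -52.9]
side top [200.7  40.9]
```

```bash
python3 - <<'E'
import pickle
from h import *
from plant import eyes,finish_job
a=pickle.load(open("d0.pkl","rb"))["side"]["frame"]; b=eyes.get_image("side")["frame"]
D=cv2.absdiff(a,b).max(2)
for n,(x0,y0,x1,y1) in dict(hen=(145,268,192,322),tree=(332,258,375,316),cup=(332,342,388,384)).items(): print(n,(D[y0:y1,x0:x1]>40).mean().round(3))
print(finish_job())
E
```

```text
hen 0.057
tree 0.0
cup 0.0
the job is handed in; nothing more can be done
None
```

The job is done and handed in at about 11 s. I chose the smallest carton, the one on the mat, and pushed it low with two open fingertips on its white-panelled side. It squared up from about 11° askew and slid upright until its leading edge stood at mat x ≈ 88 mm. It stood there free for about a second, then a push about 100 mm up toppled it forward.

**Final position:** the carton lies flat with the white panel up at mat x ≈ 89 to 209 mm and y ≈ -56 to 34 mm. That is inside the outline's inner lines (82 to 248 mm, ±68 mm). The wrist and side views agree to 2–4 mm, except at one far corner of the carton, where they differ by about 8 mm. There the side view was partly cut off by the frame edge.

**Bystanders:** comparing side pictures before and after, the tree and cup are unchanged. The hen's crop differs in 6% of its pixels. I put that down to the arm's shadow, since the hen stands at the same pixels, but I did not check it further.

**Arm:** it ended well clear of everything, and the forces I read showed nothing beyond about 1 N of noise. I only read them between moves, so brief peaks during the pushes were not seen.

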